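# Take the squeeze-tab cap off the alcove canister

## Task

Open the canister whose cap has two side tabs: squeeze both tabs in, turn the cap counter-clockwise (seen from above) until it comes free, and lift it off its neck. Set the cap down right way up on the middle of the oak block and let go.

Things in the scene. Friction and masses are not known exactly. Their poses are not given: they have to be found in the camera images.
- cap_grip (a point): Dark grey cap, loose, 0.1 kg, 46 mm across, 40 tall, two flat squeeze tabs on opposite sides: 64 mm over both, 54 squeezed. Point: on the cap's axis at tab mid-height, 29 mm above its lower rim, 11 below its top; z up, x from tab to tab. Pinch the tabs (18 wide, 22 tall) from above; fingers may reach 22 mm below the point (metal catches there). Lift 40 mm or more to clear the neck.
- tab_a_face (a point): Middle of the outer face of the tab on the cap's +x side, 32 mm from cap_grip when out, 27 when fully in (firm stop). Its spring takes 1 N at first, 5 N fully in; a 30 N grip is ample. The cap is locked at the start; with both tabs in 3 mm or more it turns counter-clockwise from above (clockwise is stopped) and lifts off once turned 50 to 120 degrees (70 is good), in one grasp.
- tab_b_face (a point): The same for the tab on the cap's -x side.
- neck (a point): Centre of the neck's top, 137 mm above the counter, on the canister with the tabbed cap; z up, x points to tab_a_face of the locked cap. Round stainless canister, 100 mm across, 100 mm to its flat shoulder, fixed to the counter by a black foot ring 112 mm across. An equal canister with a plain round lid without tabs (64 mm across, top at 142 mm) is not the one.
- block_top (a point): Centre of the top face of the oak block: bare, square, 110 x 110 mm, 24 mm tall, loose on the counter; x, y along its sides, z up. The cap set down on it stands on its lower rim, cap_grip 29 mm above this face.
Not all that is in view belongs to the job. Of the things like the part that bears cap_grip, leave any that is orange or yellow; of the rest the larger one is meant.

How it is judged (in metres and radians):
On the way, in this order (a step that is already met when the one before it is completed fails the run):
1. both tabs are squeezed in at least 3 mm, with the cap still locked on its neck (turned less than 17 degrees) (distance between each of tab_a_face, tab_b_face and cap_grip below 0.029 m and angle between the x axis of cap_grip and the x axis of neck, either way round below 0.3 rad and distance between cap_grip and neck below 0.012 m), for 0.1 s.
2. with both tabs still squeezed, the cap is turned counter-clockwise 40 degrees or more on its neck before it is raised (distance between each of tab_a_face, tab_b_face and cap_grip below 0.0295 m and y of tab_a_face in the frame of neck above 0.017 m and distance between cap_grip and neck below 0.014 m), for 0.05 s.
3. the cap is lifted clear of the neck, its grip point 35 mm or more above the neck's top (z of cap_grip in the frame of neck above 0.035 m), for 0.1 s.
At the end, for the whole second after the job is handed in: The cap stands right way up (within about 9 degrees) on top of the oak block, its axis within 25 mm of the block's centre, its tabs let go and sprung out again (horizontal distance between cap_grip and block_top below 0.025 m and z of cap_grip in the frame of block_top between 0.024 and 0.034 m and angle between cap_grip's own z axis and vertical below 0.15 rad and distance between each of tab_a_face, tab_b_face and cap_grip above 0.0305 m); the robot touches nothing.
It also fails if it takes over 45 s, if anything falls off the work surface, if the arm or the gripper's body presses on something with over 40 N, if the wrist force passes 120 N, or if a joint passes its speed limit or range.

## Robot

A 7-joint arm with a two-finger parallel gripper is mounted at the origin on the work surface. World frame = base frame: x ahead of the robot, y to its left, z up, the work surface at z = 0. Lengths are in m, angles in degrees, forces in N, time in s.
With the tool pointing down it reaches from about 0.425 to 0.95 m from the base axis. Payload 4.7 kg.
Tool frame: the origin (TCP) lies between the finger pads; the fingertips stand 25 mm ahead of it and the grasp point (between the pads) lies 6 mm ahead of it; z points along the fingers, y is the line along which they close (so a half turn about z gives the same grasp; the last joint's range is limited). The gripper opens to 85 mm and grips with 20 to 120 N. Pads are 22 mm wide; open, the fingers measure 114 mm over their backs; the gripper's body (76 mm by 85 mm) begins 54 mm behind the grasp point. The pads swing forward as they close: fully open they stand 13 mm farther back than shut.
Start: joints at [-65.369, 26.849, -2.785, 87.806, 1.381, 65.374, -4.715], TCP at [0.299, 0.605, 0.256] pointing down, gripper open.
Joint ranges: [-148.3, 148.3], [-19.14, 114.17], [-79.39, 73.82], [5.75, 140.21], [-59.74, 239.74], [12.07, 113.84], [-152.46, 152.46]. Speed limits (degrees/s): [147.25, 147.25, 180, 180, 180, 180, 180].

## Interface

Orientations are given as [roll, pitch, yaw] about the fixed x, y, z axes, in that order (R = Rz(yaw) Ry(pitch) Rx(roll)).
In Python, from station import robot gives the robot as it stands. The module is installed in compiled form; this text tells all that it offers.
- The arm moves only by the tool move_arm, never from a script. Its argument "rows" is a list of rows, each a list of 5 numbers: the shift along the tool's x, y, z in mm, then the turn about the tool's z in degrees, then the finger opening in mm, from 0 to 85.4. A call has 1 to 20 rows; each row is the pose to reach, as a shift and turn from the pose commanded when the call began, along the tool's axes at that moment; what a row does not reach only later rows make up. A row lasts 1/8 s, in which the tool goes at most 62.5 mm and 10.7 degrees, less where a joint would pass 70% of its speed; a pose out of reach is approached as far as the arm can. A call with a gripper value outside its range is refused whole. The fingers move at their own pace and stop on an object; the grip force is fixed at half the most. Time passes only in rows, so rows that repeat a pose let the fingers close. It gives the time, the measured TCP pose, the force, the opening and the grip force at its end, in the units of the state.
- robot.get_state(): the state, without advancing time (a new reading comes with each control period).
- robot.snapshot(name): name is "scene" or "top" or "wrist"; returns a dict with "image" (420x560x3 uint8, blue, green, red), "range_z" (420x560 float32, m along the optical axis (not along the pixel's ray), 0 where there is no reading), "camera_matrix" (3x3 intrinsics, pixels), "distortion" ([k1, k2, p1, p2, k3] as OpenCV has them; the pictures are not rectified), "rvec" (rotation vector, rad) and "tvec" (3), from world to camera coordinates, as OpenCV has them. Camera axes: x right, y down, z forward; pixel columns grow to the right and rows downward; lengths in m; the calibration is good to about 2 mm. A picture is of the moment at which its call begins.
- robot.hand_in(): hands the job in; it is judged then, once.
The state is a dict: "clock": time; "qpos": joint angles; "joint_velocities": joint speeds; "tau": joint torques, N m; "eef_pos": TCP position; "orientation": TCP orientation; "force": force on the tool from outside, world axes, zero at the start; "torque": the same for the moment, N m; "width": opening from 0.0 (shut) to 1.0 (fully open); "grip_force": force on a finger pad.
Only numpy, scipy, OpenCV 4.12 (cv2) and the standard library are available. Lean on these libraries where they do the work, as an engineer would, in place of code of your own. Each camera call takes 0.05 s, during which the arm holds its last target. There are 200 camera calls.

## Working session

There is one attempt and no reset: what is moved stays moved. The work goes in short steps, Python scripts to look and compute and a tool call to move; the robot and the scene stay as the last step left them, time stands still between calls to the robot, and variables do not carry over. Pictures are saved under pics/ and viewed, at most 10 in all, crops included, and the job is handed in when it is done.

Besides the shell and the picture viewer there is one more tool, called after "Request:" as name(argument=value, ...) on one line, values as JSON. move_arm: Moves the arm, as the interface text tells. Its arguments: {"type":"object","properties":{"rows":{"type":"array"}},"required":["rows"]}

```bash
mkdir -p pics
cat > h.py <<'E'
import numpy as np, cv2
from station import robot
def snap(n,save=None):
    s=robot.snapshot(n)
    s['R']=cv2.Rodrigues(np.array(s['rvec'],float))[0]; s['t']=np.array(s['tvec'],float).ravel()
    s['K']=np.array(s['camera_matrix'],float); s['D']=np.array(s['distortion'],float)
    if save: cv2.imwrite('pics/'+save,s['image'])
    return s
def world(s):
    "HxWx3 world points from the depth image"
    h,w=s['range_z'].shape
    u,v=np.meshgrid(np.arange(w),np.arange(h))
    p=cv2.undistortPoints(np.stack([u,v],-1).reshape(-1,1,2).astype(np.float64),s['K'],s['D']).reshape(h,w,2)
    z=s['range_z'].astype(float)
    c=np.dstack([p[...,0]*z,p[...,1]*z,z])
    P=(c-s['t'])@s['R']; P[z==0]=np.nan
    return P
def plane(s,uv,z):
    p=cv2.undistortPoints(np.array(uv,float).reshape(-1,1,2),s['K'],s['D']).reshape(-1,2)
    d=np.c_[p,np.ones(len(p))]@s['R']; o=-s['R'].T@s['t']
    return o+d*((z-o[2])/d[:,2])[:,None]
E
python3 - <<'E'
from h import *
a=snap('top','top1.png'); b=snap('scene','scene1.png')
cv2.imwrite('pics/ts1.png',cv2.resize(np.vstack([a['image'],b['image']]),None,fx=.71,fy=.71))
print(robot.get_state())
for s in(a,b):
    P=world(s); print(-s['R'].T@s['t'], np.isfinite(P[...,0]).mean())
E
```

```text
{'clock': 0.1, 'qpos': array([-65.36790775,  26.89368232,  -2.7858618 ,  87.86781254,
         1.3796925 ,  65.37501601,  -4.71700705]), 'joint_velocities': array([-0.05904525,  0.01030485,  0.05222779, -0.23614839, -0.06760335,
       -0.02998703,  0.0203436 ]), 'tau': array([ 6.56470329e-04, -5.11516285e+01, -4.68219782e-02, -2.38388622e+01,
        1.08146275e-02,  4.44024161e-03,  2.05191060e-05]), 'eef_pos': array([0.29869683, 0.60476942, 0.25534777]), 'orientation': array([-1.79896998e+02,  1.88561539e-03,  1.53713102e+02]), 'force': array([-0.36834166, -0.71052665,  0.52948375]), 'torque': array([-0.02017618,  0.02522178,  0.00856069]), 'grip_force': 0.0, 'width': 1.0014291223388463}
[ 0.47144559 -0.03271837  0.95890399] 0.9961437074829932
[ 0.93074868 -0.50797516  0.85133858] 0.996062925170068
```

View pics/top1.png

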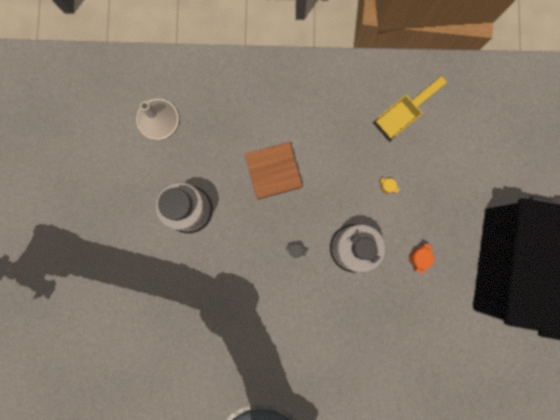

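View pics/scene1.png

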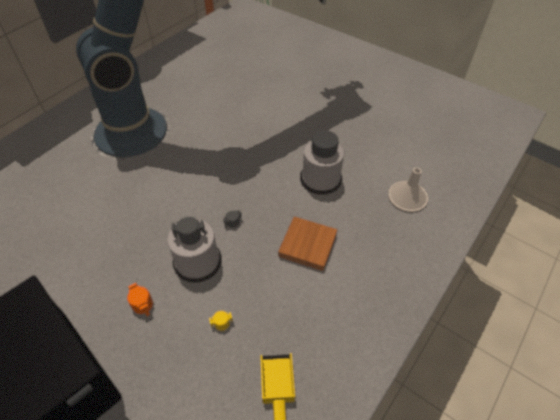

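Candidates in the top view:
- (365,248): dark tabbed cap on its canister.
- (175,205): canister with a plain lid.
- (297,249): small dark loose cap.
- (423,258): orange cap.
- (390,186): yellow cap.

I choose (365,248). The block is at (274,170). Next I measure both and take a close crop to check.

```bash
cat > m.py <<'E'
from h import *
def fit(P,m):
    q=P[m]; r=cv2.minAreaRect((q[:,:2]*1000).astype(np.float32)); return np.round(r[0],1),np.round(r[1],1),round(r[2],1),np.round(np.median(q,0)*1000,1),len(q)
E
python3 - <<'E'
from m import *
a=snap('top')
P=world(a); img=a['image']
c=img[195:300,300:440]; cv2.imwrite('pics/crop1.png',cv2.resize(c,None,fx=5,fy=5,interpolation=cv2.INTER_CUBIC))
near=lambda x,y,r: np.hypot(P[...,0]-x,P[...,1]-y)<r
print(P[248,365],P[205,175],P[170,274],P[249,297])
X=P[248,365]
for lo,hi in((.125,.14),(.14,.15),(.15,.158)):
    m=near(X[0],X[1],.06)&(P[...,2]>lo)&(P[...,2]<hi); 
    if m.sum()>5: print(lo,fit(P,m))
B=P[170,274]; m=near(B[0],B[1],.09)&(P[...,2]>.019)&(P[...,2]<.03); print('block',fit(P,m))
s=snap('scene'); P=world(s)
for lo,hi in((.12,.14),(.14,.15),(.15,.158)):
    m=near(X[0],X[1],.06)&(P[...,2]>lo)&(P[...,2]<hi); 
    if m.sum()>5: print(lo,fit(P,m))
m=near(B[0],B[1],.09)&(P[...,2]>.019)&(P[...,2]<.03); print('block',fit(P,m))
E
```

```text
[ 0.46747101 -0.20283185  0.14250927] [0.54552697 0.1765158  0.14045857] [ 0.64194433 -0.01751     0.02234639] [ 0.46167991 -0.07322634  0.02915555]
0.125 (array([ 468.1, -202. ]), array([60. , 45.1]), 73.3, array([ 465. , -194.5,  138.9]), 128)
0.14 (array([ 467.1, -203.5]), array([61. , 44.6]), 74.5, array([ 467.6, -203.3,  141.7]), 413)
block (array([642.9, -14.9]), array([110.2, 110. ]), 16.6, array([641.9, -14.6,  23.4]), 2214)
0.12 (array([ 470.7, -206.9]), array([64.9, 42. ]), 32.6, array([ 481.9, -212.8,  134.7]), 269)
0.14 (array([ 469.8, -205.6]), array([61.6, 42.8]), 45.9, array([ 469. , -205.2,  141.5]), 298)
block (array([644.2, -15.1]), array([110.4, 112. ]), 16.7, array([646.5, -18.7,  23.3]), 1890)
```

View pics/crop1.png

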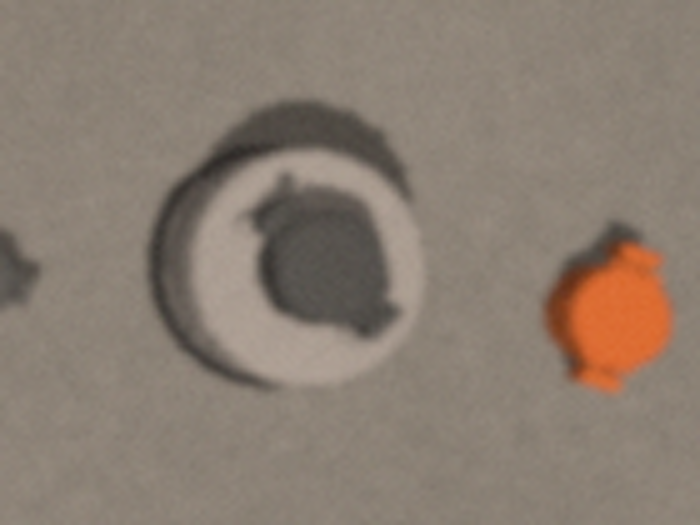

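The crop shows the tabbed cap centred at (325,262), with tabs at (268,207) and (380,318). It has two side tabs on the steel canister, so it is the right one, and its tab axis has a yaw of about 45°. I go above it with yaw about -45°, which leaves range for the turn.

Request:
move_arm(rows=[[-36, -27, -2, 10, 85], [-72, -55, -5, 20, 85], [-108, -82, -7, 30, 85], [-144, -110, -10, 40, 85], [-180, -137, -12, 50, 85], [-216, -164, -14, 60, 85], [-252, -192, -17, 70, 85], [-288, -219, -20, 80, 85], [-324, -247, -22, 90, 85], [-360, -274, -24, 100, 85], [-375, -312, -24, 110, 85], [-390, -349, -24, 120, 85], [-405, -387, -24, 130, 85], [-420, -425, -24, 140, 85], [-435, -463, -24, 150, 85], [-450, -500, -24, 160, 85], [-465, -538, -24, 170, 85], [-480, -576, -24, 180, 85], [-495, -613, -24, 190, 85], [-510, -651, -24, 200, 85]])

```text
clock: 2.7
eef_pos: [0.4677, -0.2053, 0.2803]
orientation: [-180.0, 0.0, -46.6]
force: [0.4, 0.6, -0.8]
width: 0.997
grip_force: 0.0
```

Run:
```python
from m import *
w=snap('wrist','w1.png'); P=world(w); st=robot.get_state(); print(st['eef_pos'],st['orientation'],st['qpos'].round(1),-w['R'].T@w['t'])
for lo,hi in((.12,.137),(.137,.147)):
    m=(np.hypot(P[...,0]-.468,P[...,1]+.204)<.05)&(P[...,2]>lo)&(P[...,2]<hi)
    if m.sum()>5: print(lo,fit(P,m))
```

```text
[ 0.46614793 -0.21136137  0.28093741] [179.86286552  -0.23217632 -47.2425358 ] [ -25.    13.5   53.4  110.2  -12.    62.  -104. ] [ 0.51743584 -0.2577622   0.39778422]
0.12 (array([ 474.8, -210.3]), array([64.7, 30.7]), 44.4, array([ 483.6, -219.2,  131.9]), 308)
0.137 (array([ 469.3, -204.5]), array([63.9, 45.4]), 16.5, array([ 469.9, -205.3,  141.5]), 2549)
```

View pics/w1.png

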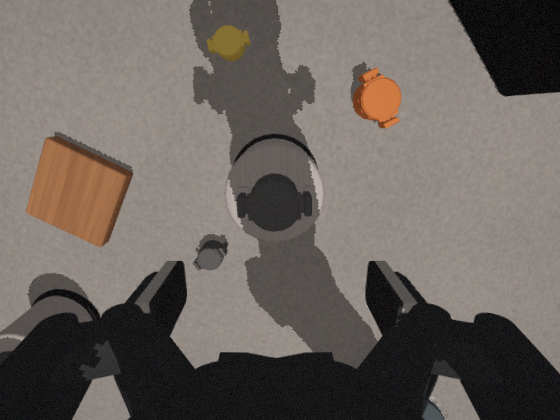

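Wrist view: the cap is at (274,203), with tabs at (241,205) and (308,203), nearly along the closing line. I refine the axis and centre from the tab points.

```bash
cat >> m.py <<'E'
def cap(P,c0,lo,hi,r=.045):
    m=(np.hypot(P[...,0]-c0[0],P[...,1]-c0[1])<r)&(P[...,2]>lo)&(P[...,2]<hi)
    q=P[m][:,:2]; c=np.array(c0,float)
    for _ in range(10):
        d=q-c; R=np.hypot(*d.T); k=R>.0255
        th=np.arctan2(d[k,1],d[k,0]); a=np.angle(np.exp(2j*th).sum())/2
        u=np.array([np.cos(a),np.sin(a)]); v=np.array([-u[1],u[0]])
        x=d@u; y=d@v
        c=c+u*(np.percentile(x,99)+np.percentile(x,1))/2+v*(np.percentile(y,99)+np.percentile(y,1))/2
    return c*1000,np.degrees(a),np.ptp(x)*1000,np.ptp(y)*1000,k.sum(),np.median(P[m][:,2])
E
python3 - <<'E'
from m import *
w=snap('wrist'); st=robot.get_state(); p=st['eef_pos']; print(p,st['orientation'])
r=cap(world(w),(.468,-.204),.137,.147); print('wrist',r)
c=r[0]
for n in('top','scene'):
    print(n,cap(world(snap(n)),(.468,-.204),.136,.147))
y=np.radians(st['orientation'][2]); d=c-p[:2]*1000
print('shift tool x,y',d@[np.cos(y),np.sin(y)],d@[np.sin(y),-np.cos(y)])
E
```

```text
[ 0.46641981 -0.20901989  0.28070392] [ 1.79898419e+02 -1.26894632e-01 -4.68293900e+01]
wrist (array([ 469.50531037, -204.88301406]), np.float64(44.92109371252627), np.float64(64.55638108115875), np.float64(46.13106906630254), np.int64(321), np.float64(0.14151928993536192))
top (array([ 466.53177809, -202.06494647]), np.float64(46.45129766531081), np.float64(63.595338476752346), np.float64(42.8217544641507), np.int64(72), np.float64(0.1411759966629356))
scene (array([ 469.74198808, -205.06750169]), np.float64(45.60264437267895), np.float64(65.68100211913375), np.float64(45.188393895123276), np.int64(67), np.float64(0.14098436561355274))
shift tool x,y -0.9060888288662717 -5.080655130183856
```

Request:
move_arm(rows=[[1, -1, 20, -1.5, 85], [1, -1, 40, -1.5, 85], [1, -1, 60, -1.5, 85], [1, -1, 80, -1.5, 85], [1, -1, 100, -1.5, 85], [1, -1, 115, -1.5, 85], [1, -1, 130, -1.5, 85], [1, -1, 138, -1.5, 85], [1, -1, 143, -1.5, 85], [1, -1, 143, -1.5, 85], [1, -1, 143, -1.5, 85], [1, -1, 143, -1.5, 85]])

```text
clock: 4.4
eef_pos: [0.4695, -0.2044, 0.1376]
orientation: [-180.0, -0.0, -44.8]
force: [-0.4, -0.8, 0.1]
width: 0.993
grip_force: 0.0
```

Run:
```python
from m import *
st=robot.get_state(); print(st['eef_pos'],st['orientation'],st['force'],st['qpos'].round(1))
w=snap('wrist','w2.png'); print(cap(world(w),(.469,-.2045),.137,.147,.036)); cv2.imwrite('pics/w2s.png',w['image'])
```

```text
[ 0.46951763 -0.20443706  0.13762848] [-1.79968804e+02 -3.46049041e-02 -4.47833644e+01] [-0.39465785 -0.84595346  0.07318832] [-16.2  25.2  44.9 118.5 -24.8  45.8 -91. ]
(array([ 469.67874055, -205.07270812]), np.float64(44.774714138366036), np.float64(65.30508215163091), np.float64(46.15932977882792), np.int64(1306), np.float64(0.14156139780319008))
```

View pics/w2.png

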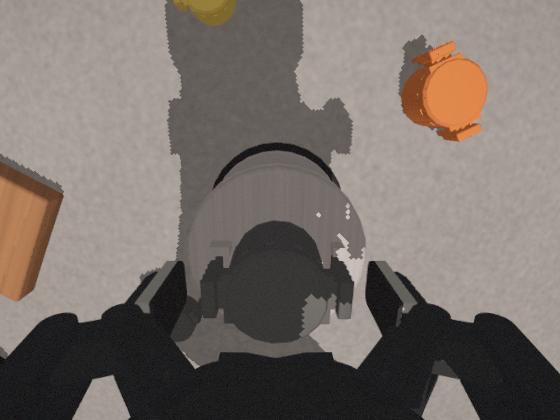

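The fingers straddle the tabs, at (212,288) and (343,285), and are centred within 1 mm. Squeeze.

Request:
move_arm(rows=[[0, 0, 0, 0, 70], [0, 0, 0, 0, 62], [0, 0, 0, 0, 56], [0, 0, 0, 0, 50], [0, 0, 0, 0, 48], [0, 0, 0, 0, 48], [0, 0, 0, 0, 48], [0, 0, 0, 0, 48]])

```text
clock: 5.45
eef_pos: [0.4694, -0.2049, 0.1393]
orientation: [-179.9, 0.0, -44.8]
force: [-6.7, 3.1, 21.2]
width: 0.576
grip_force: 57.7
```

Run:
```python
from m import *
st=robot.get_state(); print(st['eef_pos'],st['orientation'],st['force'],st['torque'],st['width']*85.4,st['grip_force'],st['qpos'].round(1))
w=snap('wrist','w3.png'); print(cap(world(w),(.469,-.2045),.138,.147,.036))
```

```text
[ 0.46935159 -0.20486875  0.13926625] [-1.79897414e+02  3.47621916e-02 -4.48249000e+01] [-6.73220235  3.08358502 21.23778075] [ 0.50044978  1.2691897  -0.02521482] 49.162741614747276 57.69927576184273 [-16.2  25.1  45.  118.4 -24.8  46.1 -91.1]
(array([ 469.53800933, -205.06105507]), np.float64(45.3793133022007), np.float64(69.99021642219424), np.float64(46.34806623522973), np.int64(598), np.float64(0.14165909065205154))
```

View pics/w3.png

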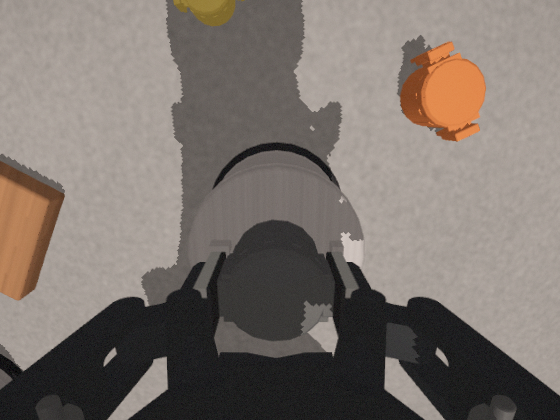

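Grip force is 57.7 N, and the pads sit on both tabs at (215,262) and (342,262). Width 0.576 fits about 54 mm once the finger linkage's nonlinearity is allowed for. I relieve the 21 N upward push by raising 1.5 mm, then turn counter-clockwise, which is negative about tool z.

Request:
move_arm(rows=[[0, -0.5, -1.5, 0, 46], [0, -0.5, -1.5, -5, 46], [0, -0.5, -1.5, -11, 46], [0, -0.5, -1.5, -17, 46], [0, -0.5, -1.5, -23, 46], [0, -0.5, -1.5, -29, 46], [0, -0.5, -1.5, -35, 46], [0, -0.5, -1.5, -41, 46], [0, -0.5, -1.5, -47, 46], [0, -0.5, -1.5, -53, 46], [0, -0.5, -1.5, -59, 46], [0, -0.5, -1.5, -65, 46], [0, -0.5, -1.5, -70, 46], [0, -0.5, -1.5, -74, 46], [0, -0.5, -1.5, -74, 46], [0, -0.5, -1.5, -74, 46]])

```text
clock: 7.5
eef_pos: [0.4702, -0.2028, 0.1397]
orientation: [-179.9, -0.1, 29.3]
force: [-1.2, 4.1, 9.3]
width: 0.567
grip_force: 64.1
```

Run:
```python
from m import *
st=robot.get_state(); print(st['eef_pos'],st['orientation'],st['force'],st['torque'],st['width'],st['grip_force'],st['qpos'].round(1))
w=snap('wrist','w4.png'); print(cap(world(w),(.469,-.2045),.138,.147,.036))
```

```text
[ 0.47023163 -0.20284839  0.13968537] [-1.79918774e+02 -1.04932893e-01  2.92662231e+01] [-1.19594781  4.05080752  9.25734005] [0.71886912 0.34449004 0.03017407] 0.5665493601229844 64.11135032773018 [ -2.   21.1  25.7 117.7 -13.2  43.9 -29. ]
(array([ 470.56457563, -203.78219446]), np.float64(-60.64955411228143), np.float64(69.7317949240952), np.float64(46.67751891951291), np.int64(551), np.float64(0.14179125417854685))
```

View pics/w4.png

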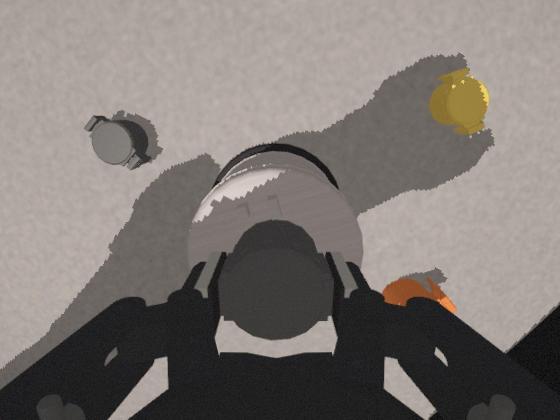

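The yaw is now 74° further round with only about 0.03 N·m of twist, and the cap at (275,280) is still held between the pads, so it turned freely. Lift.

Request:
move_arm(rows=[[0, 0, -6, 0, 46], [0, 0, -14, 0, 46], [0, 0, -24, 0, 46], [0, 0, -36, 0, 46], [0, 0, -50, 0, 46], [0, 0, -65, 0, 46], [0, 0, -80, 0, 46], [0, 0, -90, 0, 46], [0, 0, -90, 0, 46], [0, 0, -90, 0, 46]])

```text
clock: 8.8
eef_pos: [0.4693, -0.2038, 0.2284]
orientation: [-180.0, 0.0, 29.2]
force: [-0.3, -0.6, -1.0]
width: 0.57
grip_force: 62.0
```

Run:
```python
from m import *
st=robot.get_state(); p=st['eef_pos']; print(p,st['orientation'],st['force'],st['width'],st['grip_force'],st['qpos'].round(1))
w=snap('wrist','w5.png'); P=world(w); r=cap(P,(.470,-.2035),.21,.25,.036); print(r)
for n in('top','scene'):
    s=snap(n,f'{n}5.png'); Q=world(s); B=(.643,-.015)
    m=(np.hypot(Q[...,0]-B[0],Q[...,1]-B[1])<.09)&(Q[...,2]>.019)&(Q[...,2]<.03); print('block',fit(Q,m))
```

```text
[ 0.46932885 -0.20379927  0.22836769] [-1.79957139e+02  3.50169007e-02  2.92192604e+01] [-0.33529646 -0.63776235 -1.00988708] 0.5701324196160046 62.033351361751556 [ -4.9  14.   28.2 112.9  -8.   55.  -33.6]
(array([ 469.36976534, -202.85347798]), np.float64(-60.85065816334595), np.float64(70.84211693686002), np.float64(46.90106562616606), np.int64(2504), np.float64(0.23027357749665095))
block (array([642.6, -14.9]), array([110.5, 110. ]), 16.6, array([642.1, -14.9,  23.4]), 2206)
block (array([644.4, -15.5]), array([110.6, 111. ]), 17.1, array([646.5, -18.6,  23.4]), 1894)
```

View pics/scene5.png

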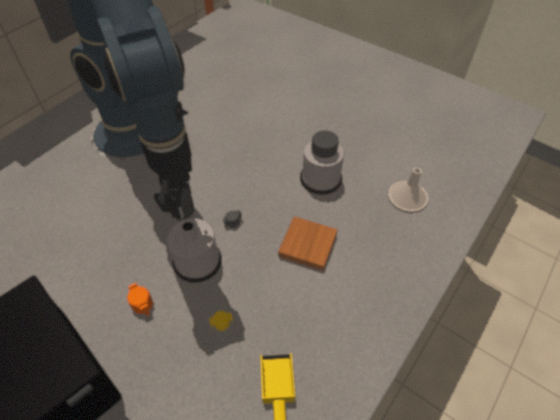

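The cap is off: its top is at z = 0.230, and it is held at (180,205) above the open neck at (190,228). The block at (308,243) has its centre at (643.5,-15). Carry the cap there and descend to about 16 mm above the block.

Request:
move_arm(rows=[[20, -6, 0, 0, 46], [50, -16, 0, 0, 46], [83, -27, 0, 0, 46], [116, -38, 0, 0, 46], [149, -49, 0, 0, 46], [182, -60, 0, 0, 46], [212, -69, 0, 0, 46], [234, -76, 5, 0, 46], [244, -79, 20, 0, 46], [244, -79, 45, 0, 46], [244, -79, 70, 0, 46], [244, -79, 95, 0, 46], [244, -79, 120, 0, 46], [244, -79, 140, 0, 46], [244, -79, 150, 0, 46], [244, -79, 150, 0, 46], [244, -79, 150, 0, 46]])

```text
clock: 11.08
eef_pos: [0.6447, -0.0161, 0.0797]
orientation: [180.0, -0.1, 29.2]
force: [-0.1, -0.2, -0.9]
width: 0.564
grip_force: 62.0
```

Run:
```python
from m import *
st=robot.get_state(); p=st['eef_pos']; print(p,st['orientation'],st['force'],st['width'],st['grip_force'])
w=snap('wrist','w6.png'); P=world(w); print(cap(P,p[:2],p[2]-.004,p[2]+.012,.036))
m=(np.hypot(P[...,0]-.643,P[...,1]+.015)<.09)&(P[...,2]>.019)&(P[...,2]<.03); print('block',fit(P,m))
```

```text
[ 0.64472734 -0.01607315  0.07965005] [ 1.79955659e+02 -8.62855046e-02  2.92054318e+01] [-0.10450325 -0.15080896 -0.9045331 ] 0.5637839188038274 62.03504875302315
(array([644.24964879, -15.39677554]), np.float64(-61.2031757267995), np.float64(70.5545290327296), np.float64(46.06539293718277), np.int64(1183), np.float64(0.08157590999417033))
block (array([645.1, -14.7]), array([109.8, 110.5]), 16.3, array([671. ,   4.2,  23.8]), 17807)
```

View pics/w6.png

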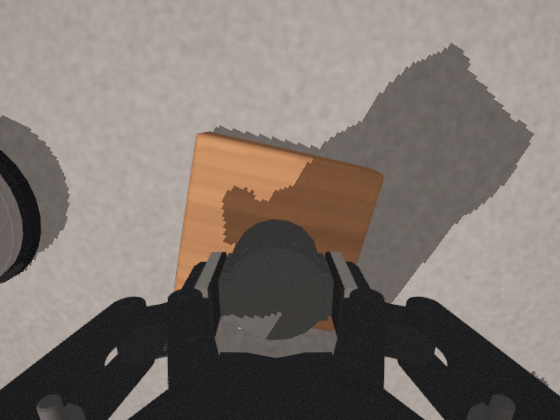

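The cap, at (275,290), hangs centred over the block, off by about 1 mm, with about 17.5 mm left to go. Lower until it touches.

Request:
move_arm(rows=[[0, 0, 6, 0, 46], [0, 0, 12, 0, 46], [0, 0, 15, 0, 46], [0, 0, 16, 0, 46], [0, 0, 17, 0, 46], [0, 0, 18, 0, 46], [0, 0, 18, 0, 46]])

```text
clock: 12.0
eef_pos: [0.6441, -0.016, 0.0618]
orientation: [-180.0, -0.0, 29.2]
force: [-2.9, -0.0, 6.1]
width: 0.562
grip_force: 63.2
```

It touched with about 7 N. Open the fingers evenly, then rise.

Request:
move_arm(rows=[[0, 0, 0, 0, 56], [0, 0, 0, 0, 62], [0, 0, 0, 0, 70], [0, 0, 0, 0, 78], [0, 0, 0, 0, 85], [0, 0, 0, 0, 85], [0, 0, 0, 0, 85], [0, 0, -8, 0, 85], [0, 0, -20, 0, 85], [0, 0, -40, 0, 85], [0, 0, -65, 0, 85], [0, 0, -90, 0, 85], [0, 0, -120, 0, 85], [0, 0, -140, 0, 85], [0, 0, -140, 0, 85], [0, 0, -140, 0, 85]])

```text
clock: 14.0
eef_pos: [0.6434, -0.0158, 0.2]
orientation: [-179.9, 0.1, 29.2]
force: [-0.9, 0.5, -0.6]
width: 0.995
grip_force: 0.0
```

Run:
```python
from m import *
st=robot.get_state(); print(st['eef_pos'],st['force'],st['width'],st['clock'])
w=snap('wrist','w7.png'); P=world(w); print(cap(P,(.644,-.0155),.055,.075))
m=(np.hypot(P[...,0]-.644,P[...,1]+.015)<.09)&(P[...,2]>.019)&(P[...,2]<.03); print('block',fit(P,m))
```

```text
[ 0.64337378 -0.01580432  0.19995788] [-0.9241002   0.4533545  -0.64480458] 0.9945129433587154 14.0
(array([643.89282741, -17.17522441]), np.float64(-60.27462876199009), np.float64(65.11593754310691), np.float64(46.40177798731435), np.int64(378), np.float64(0.06358730608254708))
block (array([644.8, -14.6]), array([109.9, 110.3]), 16.5, array([659.7,  -5.9,  23.7]), 9142)
```

View pics/w7.png

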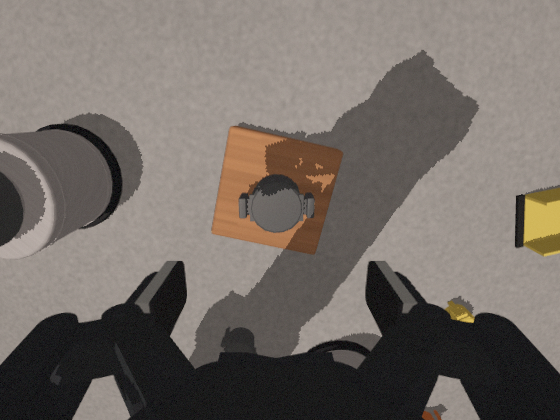

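The cap, at (277,203), stands upright on the middle of the block, about 3 mm off centre. Its tabs are sprung out to about 64 mm and the gripper is clear.

```bash
python3 -c "
from station import robot
print(robot.hand_in())"
```

```text
the job is handed in; nothing more can be done
None
```

The tabbed cap was squeezed, turned 74° counter-clockwise, lifted off and set upright about 3 mm from the oak block's centre with its tabs sprung out; the job was handed in at about 14 s, and no verdict came back.

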